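Run a fingertip along the restock flags

TASK

The fittings on this shelf board have been restocked: starting at the red end of the rail, run your fingertips lightly along the row of flip flags so that the white flags fold right over, one after another in order. Skip the yellow flag, which is still on order and must stay upright, and do not disturb the boxes and fittings around the rail. Only brush the flags, do not press hard on them or the rail, and finish clear of everything.

Things in the scene. Friction and masses are not known exactly. Their poses are not given: they have to be found in the camera images.
- rack: flat fixed chipboard shelf board, 240 x 360 x 18 mm. Origin: centre of its underside; z up; y along its length; at zero yaw its -x edge faces the robot. A dark steel rail (30 mm wide, 310 mm long, top 30 mm above the origin) runs along y at x = -20 mm. Its red end cap (16 mm long, 2 mm above the rail) is at y = +148 mm: the red end. The -y end is plain dark metal.
- clip_a: black clip of the white flag, 26 x 22 x 12 mm, fixed on the rail. Origin: centre of its underside, on the rail's top and centre line (x = -20 mm on the board); axes parallel to the board's. The flag's hinge axis lies 14 mm above this origin, along x. The five clips (four white flags, one yellow, in any order) sit 54 mm apart, at y = 108, 54, 0, -54, -108 mm on the board.
- flag_a (a joint): hinge of the white flag, rad: 0 upright, grows to 1.5 as it folds flat towards the board's -y (away from the red end). Flag: stiff white plate 30 mm wide across the rail, 6 mm thick, its top 30 mm above the hinge axis. It stays where it is left; about 0.7 N at its top moves it; it cannot lean towards the red end.
- clip_b: black clip of the white flag, 26 x 22 x 12 mm, fixed on the rail. Origin: centre of its underside, on the rail's top and centre line (x = -20 mm on the board); axes parallel to the board's. The flag's hinge axis lies 14 mm above this origin, along x.
- flag_b (a joint): hinge of the white flag, rad: 0 upright, grows to 1.5 as it folds flat towards the board's -y (away from the red end). Flag: stiff white plate 30 mm wide across the rail, 6 mm thick, its top 30 mm above the hinge axis. It stays where it is left; about 0.7 N at its top moves it; it cannot lean towards the red end.
- clip_c: black clip of the white flag, 26 x 22 x 12 mm, fixed on the rail. Origin: centre of its underside, on the rail's top and centre line (x = -20 mm on the board); axes parallel to the board's. The flag's hinge axis lies 14 mm above this origin, along x.
- flag_c (a joint): hinge of the white flag, rad: 0 upright, grows to 1.5 as it folds flat towards the board's -y (away from the red end). Flag: stiff white plate 30 mm wide across the rail, 6 mm thick, its top 30 mm above the hinge axis. It stays where it is left; about 0.7 N at its top moves it; it cannot lean towards the red end.
- clip_d: black clip of the white flag, 26 x 22 x 12 mm, fixed on the rail. Origin: centre of its underside, on the rail's top and centre line (x = -20 mm on the board); axes parallel to the board's. The flag's hinge axis lies 14 mm above this origin, along x.
- flag_d (a joint): hinge of the white flag, rad: 0 upright, grows to 1.5 as it folds flat towards the board's -y (away from the red end). Flag: stiff white plate 30 mm wide across the rail, 6 mm thick, its top 30 mm above the hinge axis. It stays where it is left; about 0.7 N at its top moves it; it cannot lean towards the red end.
- clip_y: black clip of the yellow flag, 26 x 22 x 12 mm, fixed on the rail. Origin: centre of its underside, on the rail's top and centre line (x = -20 mm on the board); axes parallel to the board's. The flag's hinge axis lies 14 mm above this origin, along x.
- flag_y (a joint): hinge of the yellow flag, rad: 0 upright, grows to 1.5 as it folds flat towards the board's -y (away from the red end). Flag: stiff yellow plate 30 mm wide across the rail, 6 mm thick, its top 30 mm above the hinge axis. It stays where it is left; about 0.7 N at its top moves it; it cannot lean towards the red end.
- carton: open cardboard box with copper fittings, 80 x 90 x 60 mm, loose on the board behind the rail; origin: centre of its underside. Leave alone.
- bin: open red plastic bin with brass fittings, 80 x 90 x 50 mm, loose on the board behind the rail; origin: centre of its underside. Leave alone.
- reducer: copper pipe reducer, 28 mm across and 40 mm high, standing loose on the board in front of the rail; origin: centre of its underside. Leave alone.
- coupling: brass coupling, 32 mm across and 34 mm high, standing loose on the board in front of the rail; origin: centre of its underside. Leave alone.

How it is judged:
By the outcome, as a careful person would: the job done as asked, in the order asked, and still so for the second after the job is handed in, with the robot touching nothing.
It also fails if it takes over 40 s, if anything falls off the work surface, if the arm or the gripper's body presses on something with over 40 N, if the wrist force passes 120 N, or if a joint passes its speed limit or range.

ROBOT

A 6-joint arm with a two-finger parallel gripper is mounted at the origin on the work surface. World frame = base frame: x ahead of the robot, y to its left, z up, the work surface at z = 0. Lengths are in m, angles in rad, forces in N, time in s.
With the tool pointing down it reaches from about 0.25 to 0.775 m from the base axis. Payload 4 kg.
Tool frame: the origin (TCP) lies at the very end of the fingers, on their centre line; the grasp point (between the pads) lies 19 mm behind it; x points along the fingers, y is the direction in which the jaws open and shut, and the axes are right-handed (so a half turn about x gives the same grasp; the last joint's range is limited). The gripper opens to 94 mm and grips with 3 to 60 N. Pads are 16 mm wide; open, the fingers measure 119 mm over their backs; the gripper's body (75 mm by 177 mm) begins 78 mm behind the grasp point.
Start: joints at [1.244, 0.087, 1.371, -0, 1.684, -0.103], TCP at [0.122, 0.536, 0.206] pointing down, gripper open.
Joint ranges: [-3.1, 3.1], [-0.76, 2.03], [0.27, 2.55], [-1.08, 4.22], [0.17, 2.65], [-2.57, 2.57]. Speed limits (rad/s): [2.79, 2.79, 3.14, 3.14, 3.14, 3.14].

INTERFACE

Orientations are given as [roll, pitch, yaw] about the fixed x, y, z axes, in that order (R = Rz(yaw) Ry(pitch) Rx(roll)).
In Python, from bench import robot gives the robot as it stands.
- The arm moves only by the tool carry_out, never from a script. Its argument "targets" is a list of rows, each a list of 5 numbers: the closure, from 0 (fully open) to 1 (shut), then the shift along the tool's x, y, z in cm, then the turn about the tool's x in degrees. In form: [[fingers, tx, ty, tz, turn], ...]. A call has 1 to 20 rows; each row shifts and turns the commanded pose from where the row before left it, along the tool's axes as they then stand; what a row does not reach is not made up. A row lasts 1/10 s, in which the tool goes at most 50 mm and 8.59 degrees, less where a joint would pass 70% of its speed; a pose out of reach is approached as far as the arm can. A call is refused whole if a number of a shift passes 5 or a number of a turn 8.59, either way. A call with a gripper value outside its range is refused whole. The fingers move at their own pace and stop on an object; the grip force is fixed at half the most. Time passes only in rows, so rows that do not move let the fingers close. It gives the time, the measured TCP pose, the force and the opening at its end, in the units of the state.
- robot.get_obs(): the state, without advancing time (a new reading comes with each control period).
- robot.snapshot(name): name is "side" or "top"; returns a dict with "image" (400x640x3 uint8, red, green, blue), "camera_matrix" (3x3 intrinsics, pixels), "pose" (4x4, takes a point from camera to world coordinates). Camera axes: x right, y up, looking along -z (the intrinsics and any distortion apply to the point x, -y, -z); pixel columns grow to the right and rows downward; lengths in m; the calibration is good to about 2 mm. A picture is of the moment at which its call begins. There is no depth.
- robot.close_job(): hands the job in, once; it reports no verdict.
The state is a dict: "time": time; "joint_positions": joint angles; "qvel": joint speeds; "joint_torque": joint torques, N m; "tool_pos": TCP position; "ee_rot": TCP orientation; "wrist_force": force on the tool from outside, world axes, zero at the start; "wrist_torque": the same for the moment, N m; "width": finger opening in m.
Only numpy, scipy, OpenCV 4.12 (cv2) and the standard library are available. Lean on these libraries where they do the work, as an engineer would, in place of code of your own. Each camera call takes 0.05 s, during which the arm holds its last target. There are 200 camera calls.

## Working session

There is one attempt and no reset: what is moved stays moved. The work goes in short steps, Python scripts to look and compute and a tool call to move; the robot and the scene stay as the last step left them, time stands still between calls to the robot, and variables do not carry over. Pictures are saved under pics/ and viewed, about 8 in all and at most 12, crops included, and the job is handed in when it is done.

Besides the shell and the picture viewer there is one more tool, called after "Emit:" by a JSON object that holds its "api" and its "payload". carry_out: Moves the arm, as the interface text tells. Its arguments: {"type":"object","properties":{"targets":{"type":"array","items":{"type":"array","items":{"type":"number"}}}},"required":["targets"]}

```bash
mkdir -p pics
python3 - <<'E'
from bench import robot
import cv2,numpy as np,pickle
for n in("top","side"):
    s=robot.snapshot(n); cv2.imwrite(f"pics/{n}1.png",s["image"][:,:,::-1]); pickle.dump(s,open(n+".pkl","wb"))
    print(n,s.keys(),s["camera_matrix"].tolist(),np.round(s["pose"],4).tolist())
o=robot.get_obs();print(o)
E
```

```text
top dict_keys(['image', 'camera_matrix', 'pose']) [[400.99410645318, 0.0, 317.4124991818749], [0.0, 400.99410645318, 190.0695300538241], [0.0, 0.0, 1.0]] [[0.006, 0.996, -0.0887, 0.5333], [-0.9997, 0.0081, 0.0241, 0.0304], [0.0247, 0.0885, 0.9958, 0.725], [0.0, 0.0, 0.0, 1.0]]
side dict_keys(['image', 'camera_matrix', 'pose']) [[377.45206501947087, 0.0, 310.11852361338356], [0.0, 377.45206501947087, 200.62202892090093], [0.0, 0.0, 1.0]] [[0.8594, 0.3329, -0.3881, 0.3423], [-0.511, 0.5317, -0.6754, -0.4287], [-0.0185, 0.7788, 0.627, 0.4655], [0.0, 0.0, 0.0, 1.0]]
{'time': 0.1, 'joint_positions': array([ 1.24388239e+00,  8.78462425e-02,  1.37206165e+00, -3.13715315e-05,
        1.68361743e+00, -1.03134445e-01]), 'qvel': array([ 0.00055964, -0.00210928, -0.00335012, -0.00117325,  0.0008666 ,
       -0.00101983]), 'joint_torque': array([ 1.93870954e-03, -3.41253483e+01, -3.03299975e+01,  7.19950092e-02,
        3.04352771e-02, -1.08402871e-04]), 'tool_pos': array([0.12192957, 0.535812  , 0.20446132]), 'ee_rot': array([-1.65779961,  1.56886341, -1.8815826 ]), 'wrist_force': array([-0.57368215,  0.07208895, -1.02222154]), 'wrist_torque': array([ 0.02680955, -0.00954775,  0.01275782]), 'width': 0.09407715918813235}
```

View pics/top1.png

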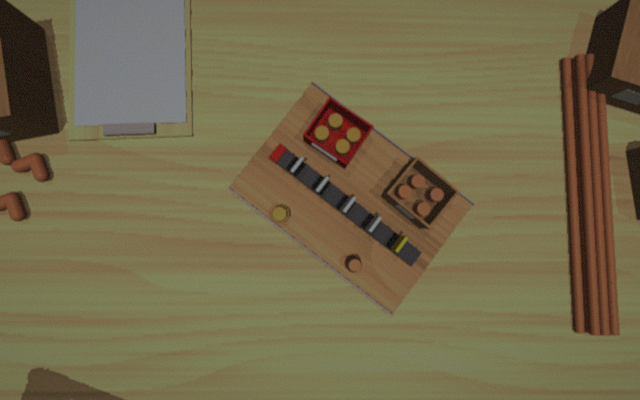

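View pics/side1.png

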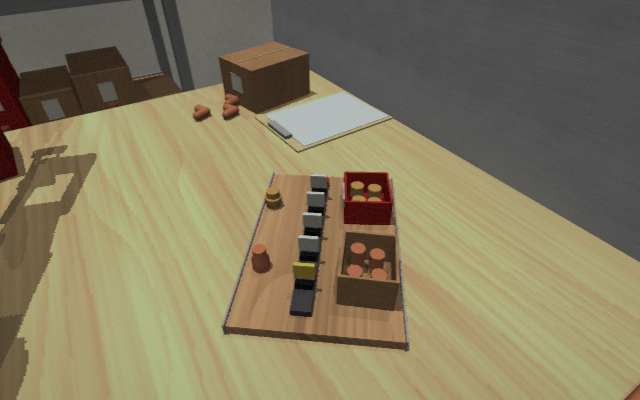

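The top view shows the board, with its red end at about (278,153), four white flags, and yellow last at (400,243). I'll enlarge it to get better pixels.

Run:
```python
import cv2,pickle
a=pickle.load(open("top.pkl","rb"))["image"][70:325,220:485,::-1]
cv2.imwrite("pics/crop.png",cv2.convertScaleAbs(cv2.resize(a[:200],None,fx=3,fy=3,interpolation=cv2.INTER_CUBIC),alpha=1.5))
```

```text
(no output)
```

View pics/crop.png

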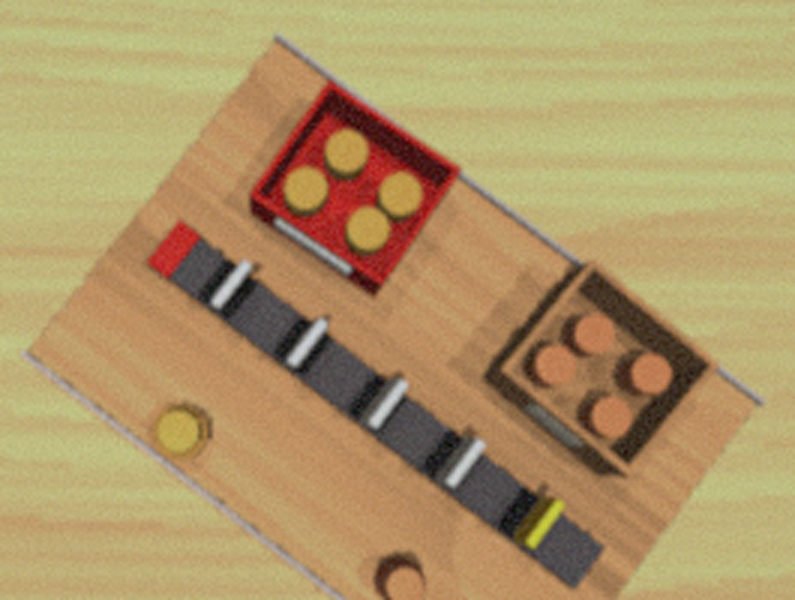

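```bash
cat > h.py <<'E'
import numpy as np,pickle,cv2
from scipy.optimize import least_squares
def proj(s,P):
    T=np.linalg.inv(s["pose"]);c=np.asarray(P)@T[:3,:3].T+T[:3,3]
    K=s["camera_matrix"];return np.c_[K[0,0]*c[:,0]/-c[:,2]+K[0,2],K[1,1]*-c[:,1]/-c[:,2]+K[1,2]]
def world(p,B):
    c,s=np.cos(p[2]),np.sin(p[2]);B=np.asarray(B,float)
    return np.c_[p[0]+c*B[:,0]-s*B[:,1],p[1]+s*B[:,0]+c*B[:,1],B[:,2]]
def ray(s,uv,z):
    K=s["camera_matrix"];d=s["pose"][:3,:3]@np.array([(uv[0]-K[0,2])/K[0,0],-(uv[1]-K[1,2])/K[1,1],-1])
    o=s["pose"][:3,3];return o+d*(z-o[2])/d[2]
E
python3 - <<'E'
from h import *
t=pickle.load(open("top.pkl","rb"));sd=pickle.load(open("side.pkl","rb"))
B=[(.12,.18,.018),(-.12,.18,.018),(.12,-.18,.018),(-.12,-.18,.018)]+[(-.02,y,.074) for y in(.108,.054,0,-.054,-.108)]+[(-.005,.156,.032),(-.035,.156,.032),(-.005,-.155,.03),(-.035,-.155,.03)]
px=np.array([(277,38),(27,354),(762,402),(516,729),(234,282),(309,341),(387,402),(465,462),(544,522),(182,222),(150,263),(602,548),(575,586)])/3+[220,70]
r=least_squares(lambda p:(proj(t,world(p,B))-px).ravel(),[.5,0,-.6] )
r2=least_squares(lambda p:(proj(t,world(p,B))-px).ravel(),[.5,0,.6] )
if r2.cost<r.cost:r=r2
p=r.x;print(p,np.degrees(p[2]),r.cost);print(np.round(r.fun.reshape(-1,2),1).tolist())
print("side proj",np.round(proj(sd,world(p,[(-.02,y,.074) for y in(.108,.054,0,-.054,-.108)]+B[:4])),0).tolist())
np.save("p.npy",p)
print("flags",np.round(world(p,B[4:9]),4).tolist())
for n,uv,z in(("coupling",(180,430),.052),("reducer",(405,585),.058),
  ("bin",(375,283),.068),("bin2",(258,200),.068),("carton",(620,470),.078),("carton2",(495,365),.078)):
    w=ray(t,np.array(uv)/3+[220,70],z);c,s=np.cos(p[2]),np.sin(p[2]);d=w[:2]-p[:2]
    print(n,np.round([c*d[0]+s*d[1],-s*d[0]+c*d[1]],3))
E
```

```text
[ 0.58585375 -0.04818211 -0.64868961] -37.1671771015284 9.068010118354048
[[0.5, 0.8], [0.8, -0.2], [-1.0, 0.5], [1.2, 1.3], [-2.0, -0.8], [-0.8, -0.4], [-0.5, -0.6], [-0.0, -0.4], [0.2, 0.0], [-0.4, -0.4], [-0.3, -0.7], [1.8, -0.1], [0.6, 1.2]]
side proj [[318.0, 175.0], [315.0, 193.0], [312.0, 213.0], [308.0, 237.0], [303.0, 265.0], [391.0, 180.0], [274.0, 175.0], [406.0, 345.0], [223.0, 328.0]]
flags [[0.6352, 0.05, 0.074], [0.6025, 0.0069, 0.074], [0.5699, -0.0361, 0.074], [0.5373, -0.0791, 0.074], [0.5047, -0.1222, 0.074]]
coupling [-0.101  0.08 ]
reducer [-0.093 -0.071]
bin [0.029 0.043]
bin2 [0.026 0.123]
carton [ 0.027 -0.123]
carton2 [ 0.031 -0.035]
```

```bash
cat >> h.py <<'E'
from scipy.spatial.transform import Rotation as Ro
def info(board_pts):
    from bench import robot
    o=robot.get_obs();p=np.load("p.npy");R=Ro.from_euler("xyz",o["ee_rot"]).as_matrix()
    bx=np.array([np.cos(p[2]),np.sin(p[2]),0]);by=np.array([-bx[1],bx[0],0])
    d=o["tool_pos"]-[p[0],p[1],0]
    print("t",round(o["time"],2),"tcp board mm",np.round([1e3*d@bx,1e3*d@by,1e3*d[2]],1),"F",np.round(o["wrist_force"],1),"w",round(o["width"],3),"q",np.round(o["joint_positions"],2))
    print("tool x,y,z cols\n",np.round(R,3))
    # turn about tool x so that tool y is along +-board x
    for s in(1,-1):
        a=np.degrees(np.arctan2(s*bx@R[:,2],s*bx@R[:,1]));print("turn",round(a,1))
    for b in board_pts:
        w=world(p,[b])[0]; print(b,"shift now cm",np.round(100*R.T@(w-o["tool_pos"]),2))
E
python3 -c "
from h import *
info([(-.02,.138,.1)])"
```

```text
t 0.1 tcp board mm [-722.5  185.1  204.5] F [-0.6  0.1 -1. ] w 0.094 q [ 1.24  0.09  1.37 -0.    1.68 -0.1 ]
tool x,y,z cols
 [[-0.001  0.222  0.975]
 [-0.002  0.975 -0.222]
 [-1.    -0.002 -0.   ]]
turn 114.3
turn -65.7
(-0.02, 0.138, 0.1) shift now cm [ 10.5  -33.23  62.06]
```

Emit:
{"api": "carry_out", "payload": {"targets": [[1, 0, 0, 0, 8], [1, 0, 0, 0, 8], [1, 0, 0, 0, 8], [1, 0, 0, 0, 8], [1, 0, 0, 0, 8], [1, 0, 0, 0, 8], [1, 0, 0, 0, 8], [1, 0, 0, 0, 8], [1, 0, 0, 0, 8], [1, 0, 0, 0, 8], [1, 0, 0, 0, 8], [1, 0, 0, 0, 8], [1, 0, 0, 0, 8], [1, 0, 0, 0, 8], [1, 0, 0, 0, 2.3], [1, 0, 0, 0, 0]]}}

```text
time: 1.7
tool_pos: [0.122, 0.536, 0.2048]
ee_rot: [0.304, 1.57, -1.914]
wrist_force: [-0.9, 0.1, 0.0]
width: 0.0002
```

```bash
python3 -c "
from h import *
info([(-.02,.138,.15)])"
```

```text
t 1.7 tcp board mm [-722.6  185.3  204.8] F [-0.9  0.1  0. ] w 0.0 q [1.24 0.09 1.37 0.   1.68 1.89]
tool x,y,z cols
 [[-0.     0.797 -0.603]
 [-0.001 -0.603 -0.797]
 [-1.     0.     0.001]]
turn 0.1
turn -179.9
(-0.02, 0.138, 0.15) shift now cm [ 5.51 70.25  4.79]
```

Emit:
{"api": "carry_out", "payload": {"targets": [[1, 0, 3.9, 0.27, 0], [1, 0, 3.9, 0.27, 0], [1, 0, 3.9, 0.27, 0], [1, 0, 3.9, 0.27, 0], [1, 0, 3.9, 0.27, 0], [1, 0, 3.9, 0.27, 0], [1, 0, 3.9, 0.27, 0], [1, 0, 3.9, 0.27, 0], [1, 0, 3.9, 0.27, 0], [1, 0, 3.9, 0.27, 0], [1, 0, 3.9, 0.27, 0], [1, 0, 3.9, 0.27, 0], [1, 0.5, 3.9, 0.27, 0], [1, 1, 3.9, 0.27, 0], [1, 1, 3.9, 0.27, 0], [1, 1, 3.9, 0.27, 0], [1, 1, 3.9, 0.27, 0], [1, 1, 3.9, 0.2, 0], [1, 0, 0, 0, 0], [1, 0, 0, 0, 0]]}}

```text
time: 3.7
tool_pos: [0.6526, 0.0739, 0.1489]
ee_rot: [-1.089, 1.568, 2.974]
wrist_force: [-1.2, 0.2, 0.8]
width: 0.0006
```

```bash
python3 -c "
from h import *
info([(-.02,.138,.066)])
from bench import robot
a=robot.snapshot('top')['image'];b=robot.snapshot('side')['image']
A=cv2.resize(a[70:270,200:440],None,fx=1.66,fy=1.66);C=cv2.resize(b[100:300,200:440],None,fx=1.66,fy=1.66)
cv2.imwrite('pics/pre.png',cv2.convertScaleAbs(np.hstack([A,C])[:,:,::-1],alpha=1.5))"
```

```text
t 3.7 tcp board mm [-20.5 137.6 148.9] F [-1.2  0.2  0.8] w 0.001 q [0.03 0.34 1.18 0.   1.62 0.67]
tool x,y,z cols
 [[-0.003  0.797 -0.604]
 [ 0.001 -0.604 -0.797]
 [-1.    -0.003  0.001]]
turn 0.0
turn -180.0
(-0.02, 0.138, 0.066) shift now cm [ 8.29  0.08 -0.05]
```

View pics/pre.png

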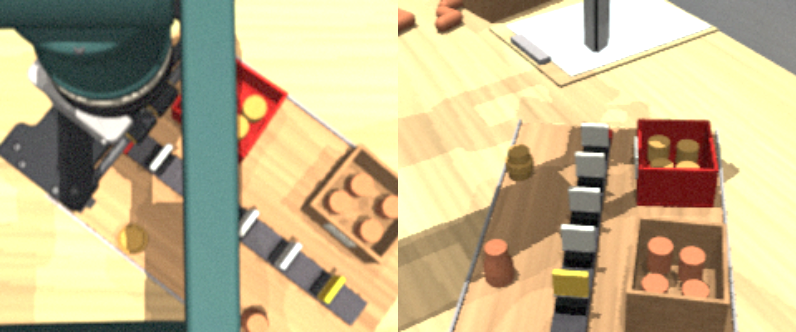

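The side view shows the shut fingertips at crop (597,48), in line with the row and behind the first flag. The boxes are clear. Next I lower and brush the first flag.

Emit:
{"api": "carry_out", "payload": {"targets": [[1, 2.8, 0, 0, 0], [1, 2.8, 0, 0, 0], [1, 2.7, 0, 0, 0], [1, 0, 0, 0, 0], [1, 0, 0, 0, 0]]}}

```text
time: 4.3
tool_pos: [0.6525, 0.0755, 0.0685]
ee_rot: [2.819, 1.57, 0.601]
wrist_force: [-0.5, -0.3, 0.4]
width: 0.0002
```

```bash
python3 -c "
from h import *
info([(-.02,.138,.066)])
from bench import robot
for n in ('side',):
  b=robot.snapshot(n)['image']
  cv2.imwrite('pics/low.png',cv2.convertScaleAbs(cv2.resize(b[140:260,240:400],None,fx=4,fy=4,interpolation=cv2.INTER_CUBIC)[:,:,::-1],alpha=1.3))
  s=robot.snapshot(n);print(proj(s,[robot.get_obs()['tool_pos']]))"
```

```text
t 4.3 tcp board mm [-21.6 138.8  68.5] F [-0.5 -0.3  0.4] w 0.0 q [0.03 0.38 1.29 0.   1.47 0.68]
tool x,y,z cols
 [[ 0.     0.798 -0.602]
 [ 0.    -0.602 -0.798]
 [-1.     0.    -0.   ]]
turn 0.1
turn -179.9
(-0.02, 0.138, 0.066) shift now cm [0.25 0.16 0.08]
[[319.59276739 166.54533119]]
```

View pics/low.png

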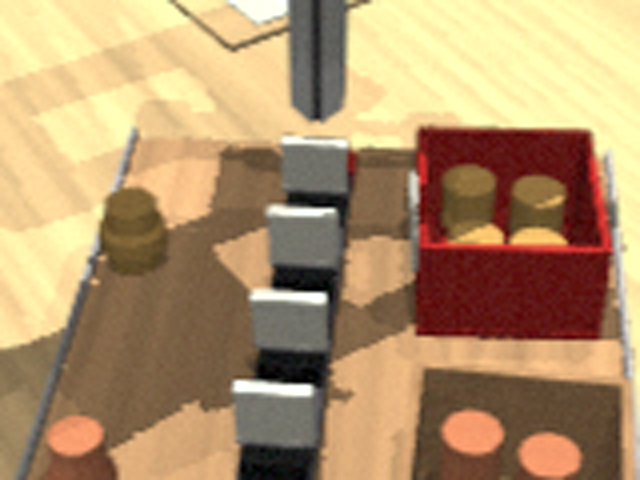

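Emit:
{"api": "carry_out", "payload": {"targets": [[1, 0.1, 0.1, 0.8, 0], [1, 0.1, 0, 0.8, 0], [1, 0.2, 0, 0.8, 0], [1, 0.4, 0, 0.8, 0], [1, 0.4, 0, 0.8, 0], [1, 0.2, 0, 0.8, 0], [1, 0.1, 0, 0.8, 0], [1, 0, 0, 0, 0]]}}

```text
time: 5.2
tool_pos: [0.6188, 0.0281, 0.0519]
ee_rot: [-0.667, 1.569, -2.887]
wrist_force: [-1.0, -1.0, -0.4]
width: 0.0005
```

```bash
python3 -c "
from h import *
info([(-.02,.082,.051)])
from bench import robot
b=robot.snapshot('side')['image']
cv2.imwrite('pics/f1.png',cv2.convertScaleAbs(cv2.resize(b[140:260,240:400],None,fx=4,fy=4,interpolation=cv2.INTER_CUBIC)[:,:,::-1],alpha=1.3))"
```

```text
t 5.2 tcp board mm [-19.8  80.7  51.9] F [-1.  -1.  -0.4] w 0.001 q [-0.05  0.32  1.41 -0.    1.42  0.6 ]
tool x,y,z cols
 [[-0.002  0.797 -0.604]
 [-0.    -0.604 -0.797]
 [-1.    -0.001  0.001]]
turn -0.0
turn 180.0
(-0.02, 0.082, 0.051) shift now cm [ 0.09 -0.02 -0.13]
```

View pics/f1.png

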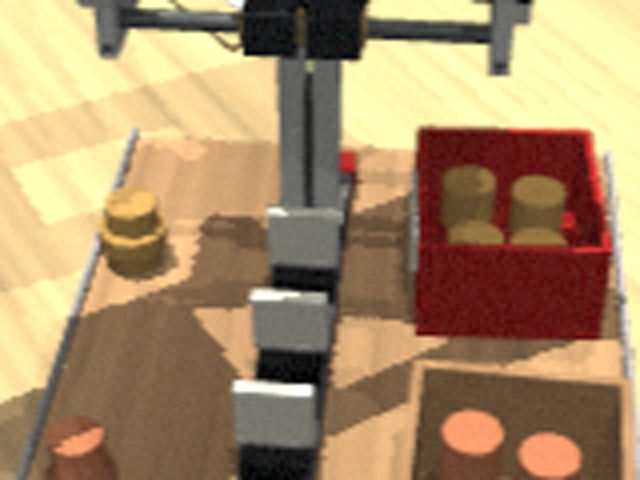

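Flag 1 is under the fingertips and the force is about 1 N. I'll ease down a little more to fold it fully.

Emit:
{"api": "carry_out", "payload": {"targets": [[1, 0.1, 0, 0, 0], [1, 0, 0, 0, 0]]}}

```text
time: 5.45
tool_pos: [0.62, 0.0292, 0.0515]
ee_rot: [0.806, 1.571, -1.413]
wrist_force: [-0.1, -0.5, 0.3]
width: 0.0003
```

Emit:
{"api": "carry_out", "payload": {"targets": [[1, 0.1, 0, 0, 0], [1, 0, 0, 0, 0]]}}

```text
time: 5.65
tool_pos: [0.6201, 0.0293, 0.0504]
ee_rot: [1.614, 1.571, -0.604]
wrist_force: [0.3, -0.1, 0.1]
width: 0.0005
```

Emit:
{"api": "carry_out", "payload": {"targets": [[1, -0.8, 0, 0, 0], [1, -0.7, 0, 0, 0], [1, 0, 0, 0.8, 0], [1, 0.1, 0, 0.8, 0], [1, 0.3, 0, 0.8, 0], [1, 0.4, 0, 0.8, 0], [1, 0.4, 0, 0.8, 0], [1, 0.2, 0, 0.8, 0], [1, 0.1, 0, 0.6, 0], [1, 0, 0, 0, 0]]}}

```text
time: 6.65
tool_pos: [0.5864, -0.0147, 0.05]
ee_rot: [-0.769, 1.569, -2.989]
wrist_force: [0.8, 0.3, -0.3]
width: 0.0002
```

```bash
python3 -c "
from h import *
info([(-.02,.028,.051)])
from bench import robot
b=robot.snapshot('side')['image']
cv2.imwrite('pics/f2.png',cv2.convertScaleAbs(cv2.resize(b[140:260,240:400],None,fx=4,fy=4,interpolation=cv2.INTER_CUBIC)[:,:,::-1],alpha=1.3))"
```

```text
t 6.65 tcp board mm [-19.8  27.   50. ] F [ 0.8  0.3 -0.3] w 0.0 q [-0.12  0.25  1.5  -0.    1.39  0.53]
tool x,y,z cols
 [[-0.001  0.797 -0.604]
 [-0.    -0.604 -0.797]
 [-1.    -0.001  0.001]]
turn -0.0
turn 180.0
(-0.02, 0.028, 0.051) shift now cm [-0.1  -0.02 -0.1 ]
```

View pics/f2.png

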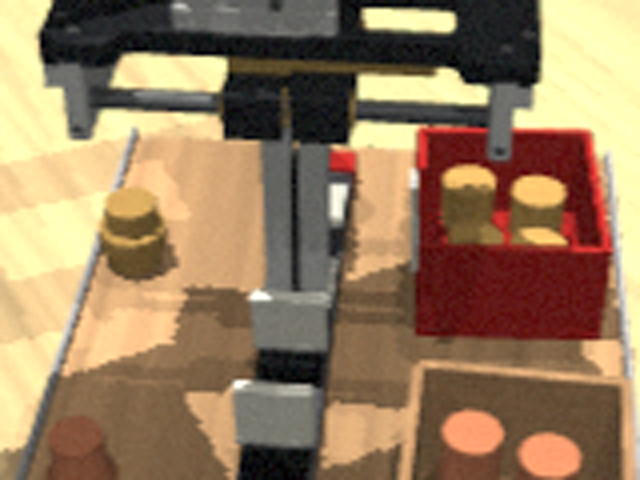

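Flag 1 lies flat at (340,195), flag 2 is under the fingertips, and flag 3 still stands at (288,320). Nothing else has been disturbed, so I'll do flag 3 next.

Emit:
{"api": "carry_out", "payload": {"targets": [[1, -0.8, 0, 0, 0], [1, -0.7, 0, 0, 0], [1, 0, 0, 0.8, 0], [1, 0.1, 0, 0.8, 0], [1, 0.3, 0, 0.8, 0], [1, 0.4, 0, 0.8, 0], [1, 0.4, 0, 0.8, 0], [1, 0.2, 0, 0.8, 0], [1, 0.1, 0, 0.6, 0], [1, 0, 0, 0, 0]]}}

```text
time: 7.7
tool_pos: [0.5538, -0.0578, 0.05]
ee_rot: [-0.799, 1.57, -3.019]
wrist_force: [0.8, 0.5, 0.2]
width: 0.0005
```

```bash
python3 -c "
from h import *
info([(-.02,-.026,.051)])
from bench import robot
b=robot.snapshot('side')['image']
cv2.imwrite('pics/f3.png',cv2.convertScaleAbs(cv2.resize(b[160:300,240:420],None,fx=4,fy=4,interpolation=cv2.INTER_CUBIC)[:,:,::-1],alpha=1.3))"
```

```text
t 7.7 tcp board mm [-19.7 -27.   50. ] F [0.8 0.5 0.2] w 0.0 q [-0.21  0.19  1.58 -0.    1.38  0.44]
tool x,y,z cols
 [[-0.001  0.797 -0.604]
 [-0.    -0.604 -0.797]
 [-1.    -0.001  0.001]]
turn -0.0
turn 180.0
(-0.02, -0.026, 0.051) shift now cm [-0.1  -0.03 -0.1 ]
```

View pics/f3.png

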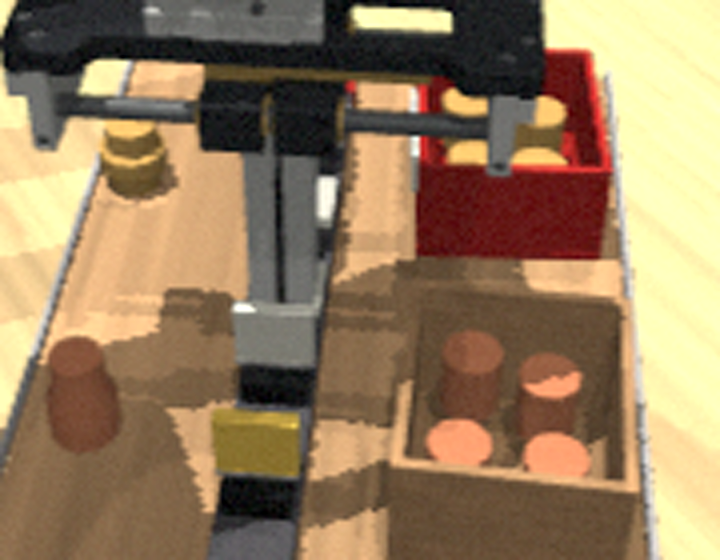

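Flag 3 is down. Flag 4 and the yellow flag, at (257,440), are still upright. I'll brush flag 4 and lift straight up well short of the yellow one.

Emit:
{"api": "carry_out", "payload": {"targets": [[1, -0.8, 0, 0, 0], [1, -0.7, 0, 0, 0], [1, 0, 0, 0.8, 0], [1, 0.1, 0, 0.8, 0], [1, 0.3, 0, 0.8, 0], [1, 0.4, 0, 0.8, 0], [1, 0.4, 0, 0.8, 0], [1, 0.2, 0, 0.8, 0], [1, 0.1, 0, 0.5, 0], [1, 0, 0, 0, 0]]}}

```text
time: 8.75
tool_pos: [0.5219, -0.0999, 0.05]
ee_rot: [-0.904, 1.57, -3.123]
wrist_force: [0.1, 0.6, 0.4]
width: 0.0007
```

Emit:
{"api": "carry_out", "payload": {"targets": [[1, -1, 0, 0, 0], [1, -2, 0, 0, 0], [1, -3, 0, 0, 0], [1, -4, 0, 0, 0], [1, -4, 0, 0, 0], [1, -1, -4, 0, 0], [1, 0, -4, 0, 0], [1, 0, -4, 0, 0], [1, 0, -4, 0, 0], [1, 0, -4, 0, 0], [1, 0, 0, 0, 0], [1, 0, 0, 0, 0]]}}

```text
time: 9.95
tool_pos: [0.3636, 0.0218, 0.2017]
ee_rot: [2.024, 1.567, -0.193]
wrist_force: [0.3, 0.4, 0.2]
width: 0.0006
```

```bash
python3 -c "
from h import *
info([])
from bench import robot
a=robot.snapshot('top')['image'];b=robot.snapshot('side')['image']
A=cv2.resize(a[80:320,225:475],None,fx=1.6,fy=1.6);C=cv2.resize(b[160:340,220:407],None,fx=2.1333,fy=2.1333)
cv2.imwrite('pics/end.png',cv2.convertScaleAbs(np.hstack([A,C[:384]])[:,:,::-1],alpha=1.4))"
```

```text
t 9.95 tcp board mm [-219.4  -78.5  201.7] F [0.3 0.4 0.2] w 0.001 q [-0.1  -0.34  1.76 -0.    1.72  0.55]
tool x,y,z cols
 [[ 0.003  0.798 -0.602]
 [-0.001 -0.602 -0.798]
 [-1.     0.003 -0.001]]
turn 0.1
turn -179.9
```

View pics/end.png

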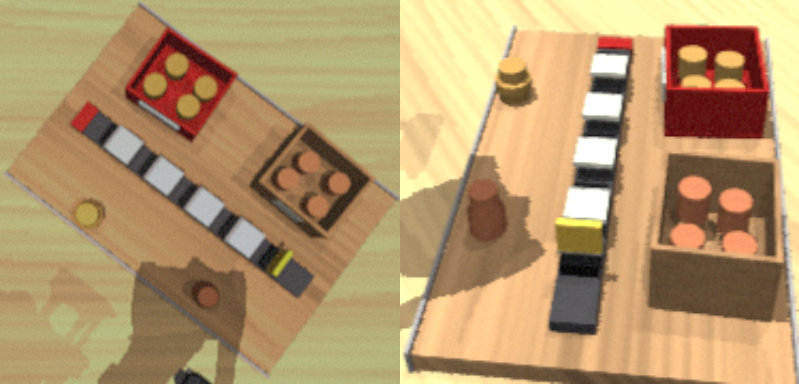

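All four white flags lie flat and the yellow flag is upright. The boxes and fittings have not moved, and the arm is clear, so I'm handing in.

```bash
python3 -c "
from bench import robot
print(robot.close_job())"
```

```text
the job is handed in; nothing more can be done
None
```

The four white flags are folded over in order from the red end, and the job is handed in. The yellow flag, which was last in the row, was left upright.

- **How it was done:** I shut the fingers and brushed each flag near its top, then eased down to about 6–7 mm above its hinge. The arm lifted straight up after the fourth flag, leading edge about 15 mm short of the yellow one.
- **Forces:** wrist force readings were about 2 N or less at every check, close to sensor noise. I only have readings at the end of each move, not continuously.
- **Last pictures (top and side):** all four white flags look flat, the yellow flag is upright, and the carton, bin, reducer and coupling look undisturbed. The arm was clear at 0.20 m height, and the clock read about 10 s.
- **Not confirmed:** I didn't measure the fold angle directly. From the fingertip height I estimate about 1.43 rad or more out of 1.5.
- **Small mismatch:** my fit of the board's position was off by up to 2 pixels, roughly 3 mm, at a few points. This made no visible difference to the result.

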